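# Weigh the blue pigment jar on the beam balance

## Task

Weigh the pigment jar with the blue lid: set it gently upright on the round pan of the beam balance and let go of it, and only then slide the brass poise along the beam until the beam comes to rest level, its red pointer at the middle of the green band. Leave the other things on the bench where they are.

Things in the scene. Friction and masses are not known exactly. Their poses are not given: they have to be found in the camera images.
- jar_blue: The load: upright white ceramic jar, 50 mm across and 86 mm tall, straight-sided from 2 to 62 mm above its foot, with a 47 mm wide blue lid over the top 20 mm and a blue band round the foot; it starts standing on the bench. Origin: centre of the underside, z up. Its mass is unknown, between 240 and 405 g.
- jar_red: Same jar with a red lid and band, standing on the bench; not to be weighed, leave it standing.
- jar_green: Same jar with a green lid and band, standing on the bench; not to be weighed, leave it standing.
- balance: Fixed blue base plate of the balance, 80 mm (x) by 400 mm (y: -110 to +290 from its origin), 18 mm high; origin on the bench under the beam's hinge. The beam runs along its y: pan at -y, poise at +y. Hinge 115 mm up, between cheeks 121 mm high. At y = 284 mm a post 163 mm tall holds a white index plate behind the beam's red end; its 14 mm green band is centred at hinge height.
- pan_floor (a point): Centre of the floor of the round aluminium pan, where the load stands: 140 mm from the hinge, 150 mm above the bench with the beam level. Pan floor 58 mm in radius inside a rim that rises 4 mm above it, outer radius 61 mm. A linkage keeps the pan horizontal at every beam angle, so it does not matter where on the pan the load stands. Its z axis is up.
- poise_knob (a point): Centre of the top of the poise's black knob. The poise is a brass block on the beam, 34 mm across the beam, 30 mm along it, its top 20 mm above the beam's centre line; the knob is an upright cylinder, 16 mm in diameter and 45 mm tall, on the middle of that block. The beam bar is 12 mm wide and 14 mm high. The poise slides with about 1.2 N of friction and stays where it is left.
- poise (a joint): Position of the poise along the beam, in m, growing away from the hinge: 0 (50 mm from the hinge) to 0.17. The empty balance is level near 0; with a load it needs 3.5 mm for each 10 g, so the jar balances somewhere between 0.083 and 0.143. It starts between 0.015 and 0.06. The beam weighs truly only when nothing touches it.
- beam (a joint): Tilt of the beam in rad: 0 is level, positive is poise side down (pan up). Stops at -0.12 and +0.12; near balance it settles in about 1 s and tilts by about 0.01 rad for each 1 mm that the poise stands too far out (positive) or too far in (negative).
- brush: Loose paint brush lying on the bench in front of the robot, a bystander.
- palette_knife: Loose 195 mm palette knife with a round wooden handle lying on the bench beyond the balance, a bystander.
- mug: Loose blue mug, 76 mm wide and 90 mm tall, beyond the balance to the left, a bystander.
- bird: Loose blue and white porcelain bird, about 65 mm tall, beyond the balance, a bystander.
- bowl: Loose white bowl, 110 mm wide, beyond the balance to the right, a bystander.
Not all that is in view belongs to the job. What is shaped like the jar_blue but brown or purple is not meant.

How it is judged:
By the outcome, as a careful person would: the job done as asked, in the order asked, and still so for the second after the job is handed in, with the robot touching nothing.
It also fails if it takes over 67 s, if anything falls off the work surface, if the arm or the gripper's body presses on something with over 40 N, if the wrist force passes 120 N, or if a joint passes its speed limit or range.

## Robot

A 6-joint arm with a two-finger parallel gripper is mounted at the origin on the work surface. World frame = base frame: x ahead of the robot, y to its left, z up, the work surface at z = 0. Lengths are in mm, angles in rad, forces in N, time in s.
With the tool pointing down it reaches from about 250 to 725 mm from the base axis. Payload 9.7 kg.
Tool frame: the origin (TCP) lies between the finger pads; the fingertips stand 19 mm ahead of it and the grasp point (between the pads) is the TCP (robot.tcp_to_tips is the distance from the TCP to the fingertips, in mm); z points along the fingers, y is the line along which they close (so a half turn about z gives the same grasp; the last joint's range is limited). The gripper opens to 85 mm and grips with 20 to 120 N. Pads are 22 mm wide; open, the fingers measure 114 mm over their backs; the gripper's body (76 mm by 85 mm) begins 54 mm behind the grasp point. The pads swing forward as they close: fully open they stand 13 mm farther back than shut.
Start: joints at [1.341, 0.087, 0.176, 1.66, 0, 1.571], TCP at [125.278, 535.539, 250.284] pointing down, gripper open.
Joint ranges: [-3.13, 3.13], [-0.85, 1.81], [-1.15, 1.24], [-2.2, 2.28], [-1.44, 1.52], [-3.14, 3.14]. Speed limits (rad/s): [2.22, 2.22, 2.57, 3.14, 3.14, 3.14].

## Interface

Orientations are given as a unit quaternion [w, x, y, z].
In Python, from workcell import robot, grab_frame, get_calibration, ticket gives the robot as it stands.
- The arm moves only by the tool apply_moves, never from a script. Its argument "increments" is a list of rows, each a list of 4 numbers: the shift along the world's x, y, z in mm, then the turn about the world's z in rad. A call has 1 to 8 rows; each row is the pose to reach, as a shift and turn from the pose commanded when the call began; what a row does not reach only later rows make up. A row lasts 1/10 s, in which the tool goes at most 50 mm and 8.59 degrees, less where a joint would pass 70% of its speed; a pose out of reach is approached as far as the arm can. A call with a gripper value outside its range is refused whole. "hand" is the finger opening in mm, from 0 to 85.4, set as the call begins (left out, the last holds). The fingers move at their own pace and stop on an object; "grip_force" is the grip in N (left out, the last holds). Time passes only in rows, so rows that repeat a pose let the fingers close. It gives the time, the measured TCP pose, the force, the opening and the grip force at its end, in the units of the state.
- robot.read_state(): the state, without advancing time (a new reading comes with each control period).
- grab_frame(name): name is "scene" or "top" or "wrist"; returns the picture (420x560x3 uint8, red, green, blue); there is no depth.
- get_calibration(name): a dict with "fx", "fy", "cx", "cy" (pixels), "R" (3x3) and "t" (3): a world point X has camera coordinates R X + t. Camera axes: x right, y down, z forward; pixel columns grow to the right and rows downward; lengths in mm; the calibration is good to about 2 mm. A picture is of the moment at which its call begins: read the wrist's pose just before it. get_calibration takes no time and is no camera call; for the wrist camera it gives the pose at the moment of the call.
- ticket.job_done(): hands the job in; it is judged then, once.
The state is a dict: "time_s": time; "q": joint angles; "dq": joint speeds; "tau": joint torques, N m; "tool_pos": TCP position; "tcp_rot": TCP orientation; "contact_force": force on the tool from outside, world axes, zero at the start; "moment": the same for the moment, N m; "grip_width": finger opening in mm; "grasp_force": force on a finger pad.
Only numpy, scipy, OpenCV 4.12 (cv2) and the standard library are available. Lean on these libraries where they do the work, as an engineer would, in place of code of your own. Each camera call takes 0.05 s, during which the arm holds its last target. There are 200 camera calls.

## Working session

There is one attempt and no reset: what is moved stays moved. The work goes in short steps, Python scripts to look and compute and a tool call to move; the robot and the scene stay as the last step left them, time stands still between calls to the robot, and variables do not carry over. Pictures are saved under pics/ and viewed, at most 10 in all, crops included, and the job is handed in when it is done.

Besides the shell and the picture viewer there is one more tool, called after "Request:" as a command line: name --pt "numbers of a row" for each row, then --argument value for the rest. apply_moves: Moves the arm, as the interface text tells. Its arguments: {"type":"object","properties":{"increments":{"type":"array","items":{"type":"array","items":{"type":"number"}}},"hand":{"type":"number"},"grip_force":{"type":"number"}},"required":["increments"]}

```bash
mkdir -p pics
cat > h.py <<'E'
import numpy as np, cv2
from workcell import robot, grab_frame, get_calibration, ticket
def snap(n,f):
    c=get_calibration(n); im=grab_frame(n); cv2.imwrite('pics/'+f,im[:,:,::-1]); return im,c
def at_z(c,u,v,z):
    R=np.array(c['R']);t=np.array(c['t']); o=-R.T@t
    d=R.T@np.array([(u-c['cx'])/c['fx'],(v-c['cy'])/c['fy'],1]); return o+d*(z-o[2])/d[2]
def proj(c,X):
    p=np.array(c['R'])@np.array(X,float)+np.array(c['t']); return np.array([c['fx']*p[0]/p[2]+c['cx'],c['fy']*p[1]/p[2]+c['cy']])
E
python3 - <<'E'
from h import *
a,c=snap('top','top.png'); b,d=snap('scene','scene.png')
for k in (c,d): print(-np.array(k['R']).T@np.array(k['t']),k['fx'],k['R'][2])
print(robot.read_state()['tcp_rot'])
E
```

```text
[ 393.82616621  -22.0578098  1419.20735344] 442.05840142074743 [ 0.14036728 -0.0097578  -0.99005142]
[1184.2733172   -56.55060147 1122.17346853] 402.2881531517503 [-0.53011729  0.03218102 -0.84731343]
[-7.18873328e-05  1.14646287e-01  9.93406195e-01 -5.95458918e-04]
```

View pics/top.png

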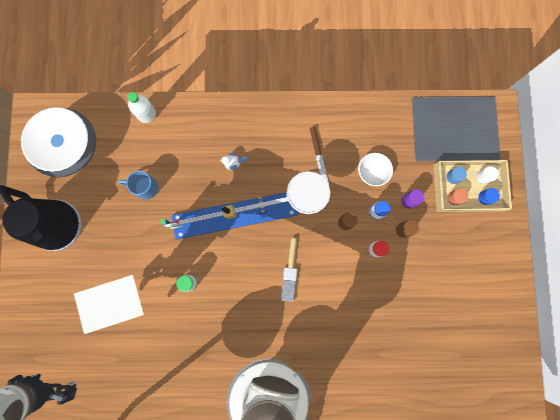

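View pics/scene.png

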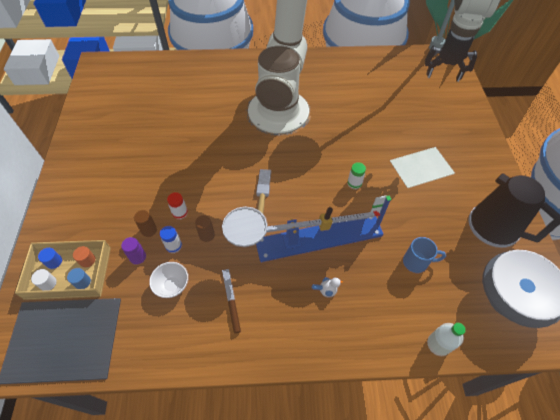

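The top view shows the blue lid at (380,210), with brown at (347,221) and (408,228), purple at (413,198), red at (379,248) and the bowl at (376,169). The pan is at (308,192), the poise at (228,212) and the pointer end at (168,223).

Run:
```python
from h import *
a=cv2.imread('pics/top.png');c=get_calibration('top');d=get_calibration('scene')
for n,u,v,z in [('blue',380,209.5,86),('red',379,248,86),('purple',413,198,86),('brn1',347,221,60),('brn2',408,228,60),('bowl',376,169,50),('pan',308,192,160),('knob',228,212,180),('end',168,223,115),('plateA',178,214,18),('plateB',180,238,18)]:
    X=at_z(c,u,v,z);print(n,X.round(),proj(d,X).round())
cv2.imwrite('pics/c1.png',cv2.resize(a[140:270,150:440],None,fx=2.75,fy=2.75,interpolation=2))
print(robot.read_state()['time_s'])
```

```text
blue [ 576. -346.   86.] [170. 230.]
red [ 459. -338.   86.] [177. 198.]
purple [ 611. -449.   86.] [134. 242.]
brn1 [ 545. -249.   60.] [205. 225.]
brn2 [ 521. -437.   60.] [144. 220.]
bowl [ 711. -348.   50.] [168. 278.]
pan [ 620. -122.  160.] [245. 228.]
knob [561. 107. 180.] [326. 203.]
end [539. 291. 115.] [384. 207.]
plateA [578. 284.  18.] [376. 234.]
plateB [501. 276.  18.] [370. 214.]
0.1
```

View pics/c1.png

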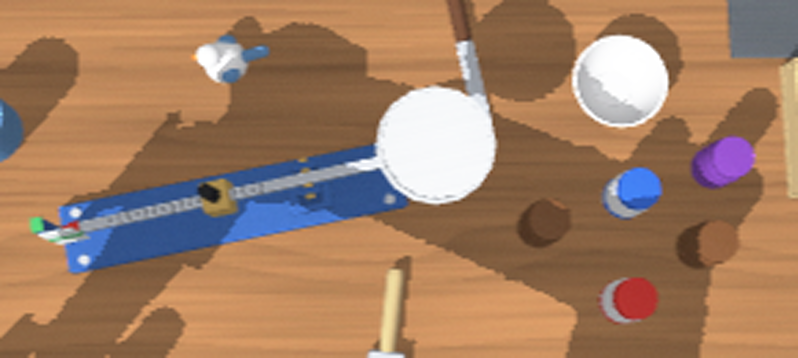

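Request:
apply_moves --pt "22 -44 0 0" --pt "44 -88 0 0" --pt "66 -132 0 0" --pt "88 -176 0 0" --pt "110 -220 0 0" --pt "132 -264 0 0" --pt "154 -308 0 0" --pt "176 -352 0 0" --hand 85 --grip_force 25

```text
time_s: 0.9
tool_pos: [301.5, 181.7, 250.2]
tcp_rot: [0.0, 0.114, 0.993, 0.0]
contact_force: [2.1, 1.5, 0.5]
grip_width: 85.3
grasp_force: 0.0
```

Request:
apply_moves --pt "22 -44 0 0" --pt "44 -88 0 0" --pt "66 -132 0 0" --pt "88 -176 0 0" --pt "110 -220 0 0" --pt "132 -264 0 0" --pt "154 -308 0 0" --pt "176 -352 0 0"

```text
time_s: 1.7
tool_pos: [477.6, -170.7, 250.0]
tcp_rot: [-0.0, 0.115, 0.993, 0.0]
contact_force: [0.0, 1.8, 1.1]
grip_width: 84.7
grasp_force: 0.0
```

Request:
apply_moves --pt "22 -44 0 0" --pt "44 -88 0 0" --pt "66 -132 0 0" --pt "80 -160 0 0" --pt "80 -160 0 0" --pt "80 -160 0 0"

```text
time_s: 2.3
tool_pos: [557.1, -328.9, 249.0]
tcp_rot: [-0.001, 0.115, 0.993, 0.001]
contact_force: [-0.2, -0.5, -0.2]
grip_width: 85.1
grasp_force: 0.0
```

Run:
```python
from h import *
s=robot.read_state(); print({k:np.round(s[k],3) for k in ('time_s','q','tool_pos','tcp_rot','contact_force')})
a,c=snap('wrist','w1.png'); print(proj(c,[577,-352,86]),-np.array(c['R']).T@np.array(c['t']))
```

```text
{'time_s': np.float64(2.3), 'q': array([-0.533,  0.335,  0.464,  1.702,  0.   , -0.303]), 'tool_pos': array([ 557.12 , -328.867,  248.989]), 'tcp_rot': array([-0.001,  0.115,  0.993,  0.001]), 'contact_force': array([-0.164, -0.476, -0.181])}
[262.46052419 221.76345262] [ 485.64302801 -312.58075921  374.21561665]
```

View pics/w1.png

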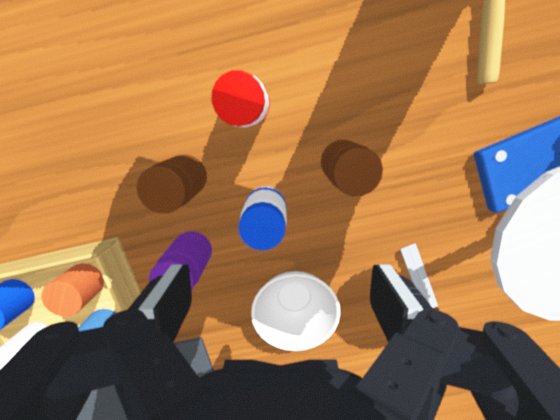

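The wrist view shows the blue lid centred near (263,226), with clear space on both sides for the fingers; the pan is at the right edge.

Run:
```python
from h import *
c=get_calibration('wrist'); a=cv2.imread('pics/w1.png'); h=cv2.cvtColor(a,cv2.COLOR_BGR2HSV)
m=cv2.inRange(h,(105,150,60),(125,255,255)); m[:195]=0;m[260:]=0;m[:,:230]=0;m[:,300:]=0
n,l,st,ce=cv2.connectedComponentsWithStats(m); i=1+st[1:,4].argmax(); print(st[i],ce[i],at_z(c,*ce[i],86))
(x,y),r=cv2.minEnclosingCircle(np.argwhere(l==i)[:,::-1].astype(np.int32)); print(x,y,r,at_z(c,x,y,86))
a1=at_z(c,st[i][0],y,86);a2=at_z(c,st[i][0]+st[i][2],y,86);print(np.linalg.norm(a1-a2))
```

```text
[ 239  203   46   47 1708] [261.79039813 225.98594848] [ 581.48109257 -353.20262486   86.        ]
261.8243103027344 225.82432556152344 23.565013885498047 [ 581.32390012 -353.12813646   86.        ]
45.64421798263126
```

Request:
apply_moves --pt "23 -24 -25 0" --pt "23 -24 -70 0" --pt "23 -24 -115 0" --pt "23 -24 -160 0" --pt "23 -24 -190 0" --pt "23 -24 -208 0" --pt "23 -24 -208 0"

```text
time_s: 3.05
tool_pos: [578.7, -350.3, 39.9]
tcp_rot: [-0.002, 0.114, 0.993, 0.001]
contact_force: [-0.5, 0.4, 0.2]
grip_width: 84.9
grasp_force: 0.0
```

Request:
apply_moves --pt "0 0 0 0" --pt "0 0 0 0" --pt "0 0 0 0" --pt "0 0 0 0" --pt "0 0 0 0" --pt "0 0 0 0" --pt "0 0 0 0" --pt "0 0 0 0" --hand 40 --grip_force 25

```text
time_s: 3.85
tool_pos: [581.2, -353.1, 44.7]
tcp_rot: [0.002, 0.115, 0.993, -0.001]
contact_force: [-0.7, -0.3, 6.9]
grip_width: 49.2
grasp_force: 19.8
```

Request:
apply_moves --pt "0 0 15 0" --pt "0 0 50 0" --pt "0 0 95 0" --pt "0 0 140 0" --pt "0 0 180 0" --pt "0 0 205 0" --pt "0 0 205 0" --pt "0 0 205 0"

```text
time_s: 4.65
tool_pos: [580.4, -352.5, 247.1]
tcp_rot: [0.0, 0.115, 0.993, -0.0]
contact_force: [0.2, -0.2, -3.5]
grip_width: 49.1
grasp_force: 23.5
```

Request:
apply_moves --pt "0 0 0 0" --pt "0 0 0 0" --pt "0 0 0 0" --pt "0 0 0 0" --pt "0 0 0 0"

```text
time_s: 5.15
tool_pos: [580.2, -352.4, 247.0]
tcp_rot: [-0.0, 0.115, 0.993, 0.0]
contact_force: [0.1, 0.3, -2.9]
grip_width: 49.3
grasp_force: 23.5
```

Run:
```python
from h import *
F=[]
for i in range(4):
    a,c=snap('wrist' if i else 'top',f'x{i}.png'); s=robot.read_state(); F.append(s['contact_force'])
print(np.round(F,2),np.round(s['tool_pos'],1),s['grip_width'],s['grasp_force'])
# pan from top image: bright disc
a=cv2.imread('pics/x0.png');c=get_calibration('top');h=cv2.cvtColor(a,cv2.COLOR_BGR2HSV)
m=cv2.inRange(h,(0,0,150),(180,40,255));n,l,st,ce=cv2.connectedComponentsWithStats(cv2.morphologyEx(m,cv2.MORPH_OPEN,np.ones((9,9),np.uint8)))
for q,e in zip(st,ce):
    if 270<e[0]<345 and 160<e[1]<220: print(q,e,at_z(c,*e,171))
```

```text
[[ 0.3  -0.06 -4.27]
 [ 0.3   0.47 -3.31]
 [-0.69 -0.09 -3.27]
 [ 0.82  1.38 -2.77]] [ 580.3 -352.5  247.3] 49.264777008533926 23.526016306132078
[ 288  172   41   42 1444] [308.30470914 192.04847645] [ 617.49921164 -121.66316333  171.        ]
```

View pics/x3.png

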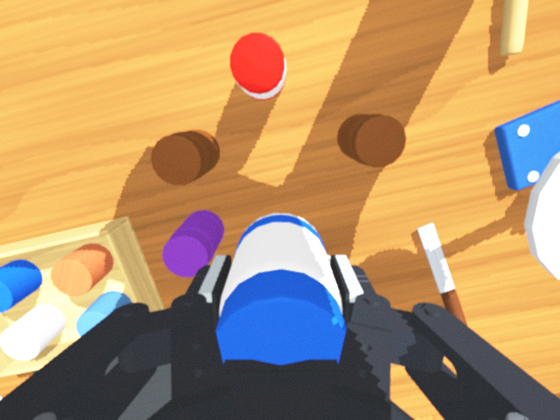

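The jar is gripped upright, clear of its neighbours, and the brown and red jars are undisturbed. Next, over the pan.

Request:
apply_moves --pt "4 25 5 0" --pt "11 68 5 0" --pt "18 112 5 0" --pt "25 156 5 0" --pt "32 200 5 0" --pt "37 225 5 0" --pt "37 231 5 0" --pt "37 231 0 0"

```text
time_s: 6.15
tool_pos: [617.6, -120.7, 248.0]
tcp_rot: [0.001, 0.114, 0.993, -0.0]
contact_force: [-1.1, 0.3, -2.8]
grip_width: 49.0
grasp_force: 23.6
```

Request:
apply_moves --pt "0 0 -6 0" --pt "0 0 -14 0" --pt "0 0 -22 0" --pt "0 0 -28 0" --pt "0 0 -32 0" --pt "0 0 -35 0" --pt "0 0 -38 0" --pt "0 0 -41 0"

```text
time_s: 6.95
tool_pos: [617.4, -121.6, 206.5]
tcp_rot: [0.0, 0.115, 0.993, -0.0]
contact_force: [0.8, -1.3, -1.8]
grip_width: 48.9
grasp_force: 23.7
```

Request:
apply_moves --pt "0 0 -3 0" --pt "0 0 -6 0" --pt "0 0 -9 0" --pt "0 0 -12 0" --pt "0 0 -15 0"

```text
time_s: 7.45
tool_pos: [617.4, -121.4, 191.1]
tcp_rot: [0.0, 0.115, 0.993, 0.0]
contact_force: [0.6, -0.7, -1.4]
grip_width: 48.8
grasp_force: 23.7
```

Run:
```python
from h import *
F=[]
a,c=snap('top','t2.png');b,d=snap('scene','s2.png')
for i in range(3): grab_frame('scene');F.append(robot.read_state()['contact_force'])
print(np.round(F,2),robot.read_state()['tool_pos'])
A=cv2.resize(a[120:270,150:350],None,fx=3,fy=3,interpolation=2)
B=cv2.resize(b[130:280,215:415],None,fx=3,fy=3,interpolation=2)
cv2.imwrite('pics/ab.png',cv2.resize(np.hstack([A,B]),(800,300))[:,:,::-1])
```

```text
[[ 1.05  0.13 -1.43]
 [ 1.13  0.56 -0.94]
 [-1.2  -0.19 -1.53]] [ 617.20127078 -121.36374796  191.32859784]
```

View pics/ab.png

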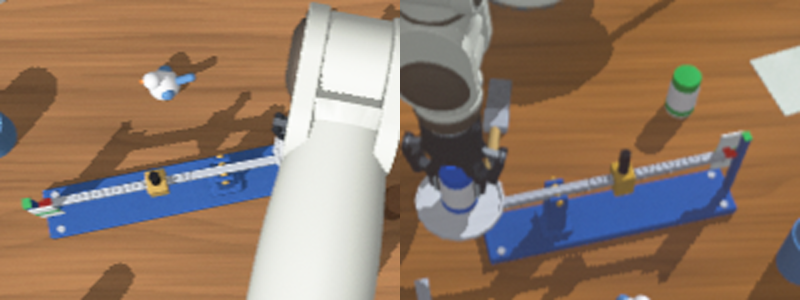

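The jar stands on the pan and is pressing it down; the wrist force has dropped by about 2 N. I'll follow it to the lower stop.

Request:
apply_moves --pt "0 0 -3 0" --pt "0 0 -6 0" --pt "0 0 -9 0" --pt "0 0 -11 0" --pt "0 0 -12 0" --pt "0 0 -12 0"

```text
time_s: 8.3
tool_pos: [617.2, -121.4, 179.1]
tcp_rot: [-0.0, 0.115, 0.993, 0.0]
contact_force: [0.1, 1.8, -1.2]
grip_width: 49.0
grasp_force: 23.7
```

Request:
apply_moves --pt "0 0 -1 0" --pt "0 0 -2 0" --pt "0 0 -2 0"

```text
time_s: 8.6
tool_pos: [617.3, -121.5, 177.9]
tcp_rot: [0.0, 0.115, 0.993, -0.0]
contact_force: [-1.8, 1.7, 2.6]
grip_width: 48.9
grasp_force: 24.0
```

Request:
apply_moves --pt "0 0 0 0" --pt "0 0 0 0" --pt "0 0 0 0" --pt "0 0 0 0" --pt "0 0 0 0" --pt "0 0 0 0" --hand 84

```text
time_s: 9.2
tool_pos: [617.3, -121.5, 177.2]
tcp_rot: [-0.0, 0.115, 0.993, -0.0]
contact_force: [-0.7, 0.3, 0.2]
grip_width: 84.0
grasp_force: 0.0
```

Request:
apply_moves --pt "0 0 5 0" --pt "0 0 20 0" --pt "0 0 50 0" --pt "0 0 90 0" --pt "0 0 125 0" --pt "0 0 135 0" --pt "0 0 135 0" --pt "0 0 135 0"

```text
time_s: 10.0
tool_pos: [617.4, -121.5, 311.7]
tcp_rot: [-0.0, 0.115, 0.993, 0.0]
contact_force: [-0.1, -0.1, 0.0]
grip_width: 83.7
grasp_force: 0.0
```

Request:
apply_moves --pt "-9 40 0 0.1" --pt "-18 80 0 0.2" --pt "-28 120 0 0.3" --pt "-38 160 0 0.42" --pt "-47 200 0 0.42" --pt "-54 228 -10 0.42" --pt "-54 228 -20 0.42" --pt "-54 228 -20 0.42" --hand 40

```text
time_s: 10.8
tool_pos: [562.5, 106.8, 289.7]
tcp_rot: [-0.002, -0.096, 0.995, -0.0]
contact_force: [-0.6, -0.6, -0.4]
grip_width: 39.7
grasp_force: 0.0
```

Request:
apply_moves --pt "0 0 0 0" --pt "0 0 0 0"

```text
time_s: 11.0
tool_pos: [563.5, 105.5, 292.3]
tcp_rot: [-0.0, -0.094, 0.996, -0.0]
contact_force: [-0.6, -0.5, 0.0]
grip_width: 40.1
grasp_force: 0.0
```

Run:
```python
from h import *
print(robot.read_state()['tool_pos'])
a,c=snap('wrist','w2.png')
pan=np.array([617.5,-121.7]);d=np.array([539,291])-pan;d/=np.linalg.norm(d);h=pan+140*d;print(h,d)
for r in (80,94,110,150,284): print(r,proj(c,[*(h+d*r),115+.12*r+(65 if r<284 else 0)]).round())
```

```text
[563.51528888 105.53192027 292.33386219]
[591.33952717  15.83410363] [-0.18686052  0.98238645]
80 [264. 230.]
94 [282. 230.]
110 [303. 231.]
150 [356. 233.]
284 [490. 214.]
```

View pics/w2.png

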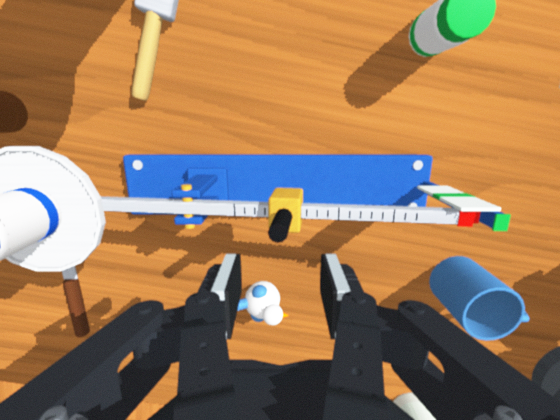

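The wrist view shows the knob top at (278,233), the pan with the jar standing on it at left, and the red pointer at (467,219), high as expected.

Run:
```python
from h import *
c=get_calibration('wrist');X=at_z(c,278,233,191);h=np.array([591.3,15.8]);d=np.array([-.187,.982]);print(X,(X[:2]-h)@d, at_z(c,467,219,149))
for b,t in [((0,160),'a')]:
  for s in (0,-.06,-.12): print(s,proj(c,[*(h+d*278),115-278*s]))
```

```text
[576.88235175 105.5293767  191.        ] 90.81034814410592 [546.87467788 275.7506439  149.        ]
0 [462.53460184 203.79569348]
-0.06 [472.28480041 208.43500628]
-0.12 [483.13844794 213.59935915]
```

Request:
apply_moves --pt "14 -1 -20 0" --pt "14 -1 -50 0" --pt "14 -1 -80 0" --pt "14 -1 -100 0" --pt "14 -1 -104 0" --pt "14 -1 -104 0" --hand 40

```text
time_s: 11.65
tool_pos: [577.3, 105.0, 188.4]
tcp_rot: [-0.0, -0.095, 0.996, -0.0]
contact_force: [-1.1, -0.5, 0.9]
grip_width: 39.9
grasp_force: 0.0
```

Request:
apply_moves --pt "0 0 0 0" --pt "0 0 0 0" --pt "0 0 0 0" --hand 28

```text
time_s: 11.95
tool_pos: [577.7, 105.6, 189.4]
tcp_rot: [0.001, -0.095, 0.995, 0.0]
contact_force: [-0.1, -0.4, 0.0]
grip_width: 28.1
grasp_force: 0.0
```

Request:
apply_moves --pt "-1 5 0 0" --pt "-3 15 0 0" --pt "-5 25 0 0" --pt "-7 35 0 0" --pt "-9 45 0 0" --pt "-10 53 0 0" --pt "-11 58 0 0" --pt "-11 58 0 0"

```text
time_s: 12.75
tool_pos: [566.0, 164.4, 188.2]
tcp_rot: [-0.0, -0.095, 0.995, 0.0]
contact_force: [0.0, -0.5, 0.4]
grip_width: 28.1
grasp_force: 0.0
```

Request:
apply_moves --pt "0 -2 0 0" --pt "1 -5 0 0" --pt "1 -5 0 0" --pt "1 -5 0 0" --pt "1 -5 0 0"

```text
time_s: 13.25
tool_pos: [567.3, 158.3, 188.3]
tcp_rot: [0.0, -0.095, 0.995, 0.0]
contact_force: [0.4, -0.9, -0.5]
grip_width: 28.2
grasp_force: 0.0
```

Run:
```python
from h import *
print(robot.read_state()['tool_pos'])
a,c=snap('wrist','w3.png');b,d=snap('scene','s3.png')
B=cv2.resize(b[150:270,210:410],(560,336),interpolation=2)
cv2.imwrite('pics/ab2.png',np.vstack([a[140:400],B])[:,:,::-1])
```

```text
[567.33333863 158.34105671 188.30301473]
```

View pics/ab2.png

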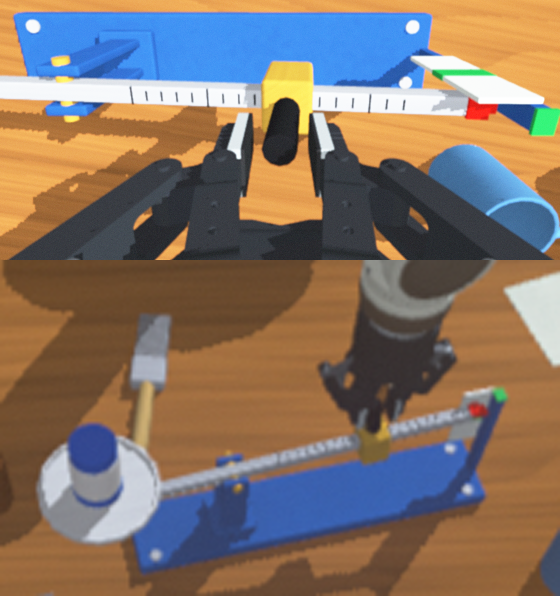

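The wrist view shows the knob between the fingers, and the scene crop shows the jar standing on the pan with the pointer still high. The start scene picture (+0.12 stop) and this one (−0.12 stop) give me a reference for level.

```bash
cat >> h.py <<'E'
def red(im,c):
    R=np.array(c['R']);t=np.array(c['t'])
    if 'top' and True:
        uv=proj(c,[541,290,115])
    x,y=uv.astype(int); w=30; p=im[y-w:y+w,x-w:x+w].astype(float); s=np.clip(p[:,:,0]-np.maximum(p[:,:,1],p[:,:,2])-40,0,None)
    yy,xx=np.mgrid[y-w:y+w,x-w:x+w]; return (s*xx).sum()/s.sum(),(s*yy).sum()/s.sum(),s.sum()
def tilt():
    c=get_calibration('scene'); im=grab_frame('scene'); r=red(im,c); return r
E
python3 - <<'E'
from h import *
for f,n in (('scene','scene'),('s2','scene'),('s3','scene'),('top','top'),('t2','top')):
    print(f,red(cv2.imread(f'pics/{f}.png')[:,:,::-1],get_calibration(n)))
d=get_calibration('scene')
for s in (.12,0,-.12): print(s,proj(d,[541,290,115-s*280]))
E
```

```text
scene (np.float64(394.37163476623783), np.float64(208.03633511139003), np.float64(15935.0))
s2 (np.float64(387.0677319130049), np.float64(202.9290279627164), np.float64(22530.0))
s3 (np.float64(390.1294261294261), np.float64(204.87360376249265), np.float64(22113.0))
top (np.float64(160.79387366103788), np.float64(220.3167333351231), np.float64(37249.0))
t2 (np.float64(164.624072825354), np.float64(223.9558749157114), np.float64(23728.0))
0.12 [380.79117123 213.44329971]
0 [383.2470689  207.45583521]
-0.12 [385.82176645 201.17873729]
```

Request:
apply_moves --pt "-1 5 0 0" --pt "-2 10 0 0" --pt "-3 14 0 0" --pt "-3 15 0 0" --pt "-3 15 0 0" --pt "-2 12 0 0" --pt "-2 10 0 0" --pt "-2 10 0 0"

```text
time_s: 14.15
tool_pos: [565.4, 168.2, 188.4]
tcp_rot: [0.0, -0.095, 0.996, 0.0]
contact_force: [1.2, 0.4, -1.1]
grip_width: 28.1
grasp_force: 0.0
```

Run:
```python
from h import *
for i in range(12): r=tilt(); print(robot.read_state()['time_s'],np.round(r,2)) if i%2 else 0
snap('wrist','w4.png')
```

```text
14.25 [  391.5    205.81 20477.  ]
14.35 [  391.46   205.79 20510.  ]
14.45 [  391.37   205.8  20652.  ]
14.55 [  391.35   205.8  20702.  ]
14.65 [  391.32   205.8  20735.  ]
14.75 [  391.29   205.82 20745.  ]
```

```bash
cat >> h.py <<'E'
def blob(im,c,lo,hi,w=20,X=(541,290,115)):
    x,y=proj(c,X).astype(int); p=np.ascontiguousarray(im[y-w:y+w,x-w:x+w]).astype(float)
    p=p[:,:,::1]; h=cv2.cvtColor(p.astype(np.uint8),cv2.COLOR_RGB2HSV).astype(int); hh=(h[:,:,0]+90)%180-90
    m=((hh>=lo)&(hh<=hi)&(h[:,:,1]>140)&(h[:,:,2]>90)).astype(float); s=m*h[:,:,1]
    yy,xx=np.mgrid[y-w:y+w,x-w:x+w]; return np.round([(s*xx).sum()/s.sum(),(s*yy).sum()/s.sum(),m.sum()],2)
def tilt(): 
    return blob(grab_frame('scene'),get_calibration('scene'),-8,5)
E
python3 - <<'E'
from h import *
d=get_calibration('scene')
for f in ('scene','s2','s3'): im=cv2.imread(f'pics/{f}.png')[:,:,::-1];print(f,blob(im,d,-8,5),blob(im,d,45,75))
b,_=snap('scene','s4.png');print('now',blob(b,d,-8,5))
P=[cv2.resize(x[185:235,355:405],(400,300),interpolation=cv2.INTER_NEAREST) for x in [cv2.imread(f'pics/{f}.png') for f in ('scene','s4')]]
w=cv2.imread('pics/w4.png')[150:300,260:560]
cv2.imwrite('pics/m.png',np.vstack([np.hstack(P),cv2.resize(w,(600,300))if 0 else np.hstack([cv2.resize(w,(600,300)),np.zeros((300,200,3),np.uint8)])]))
E
```

```text
scene [376.59 213.5   17.  ] [388.2  198.09  10.  ]
s2 [379.53 205.78  17.  ] [388.01 198.     9.  ]
s3 [380.32 203.38  21.  ] [388.01 198.     9.  ]
now [378.8  207.51  18.  ]
```

View pics/m.png

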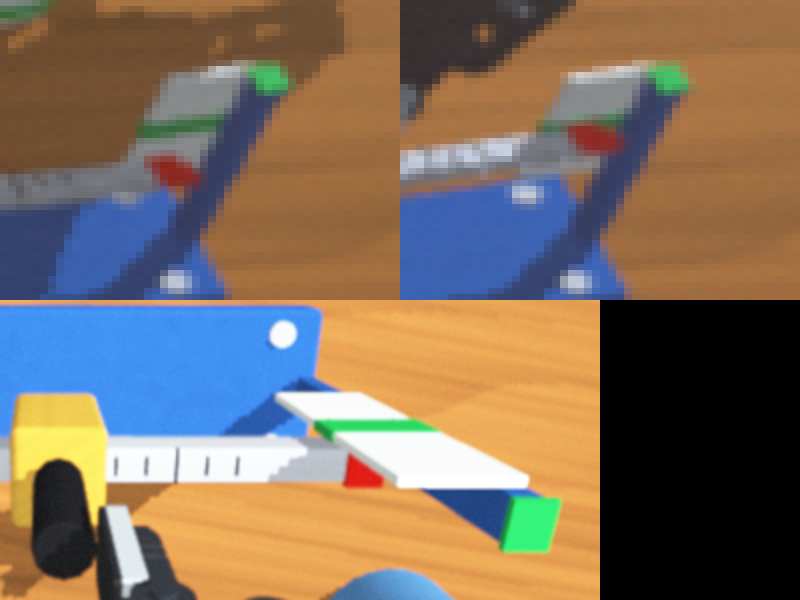

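The scene crop shows the red pointer now just below level-from-above, at row 207.5 between the stops' rows 213.5 and 203.4. The outer finger may be close to the knob, so I'll open the hand and re-read.

Request:
apply_moves --pt "0 0 0 0" --pt "0 0 0 0" --pt "0 0 0 0" --pt "0 0 0 0" --pt "0 0 0 0" --pt "0 0 0 0" --pt "0 0 0 0" --pt "0 0 0 0" --hand 50

```text
time_s: 15.65
tool_pos: [565.3, 168.6, 188.3]
tcp_rot: [0.0, -0.095, 0.995, 0.0]
contact_force: [0.3, -0.6, -0.6]
grip_width: 49.8
grasp_force: 0.0
```

Run:
```python
from h import *
for i in range(14):
    r=tilt()
    if i%2: print(r)
s=robot.read_state();print(s['time_s'],s['tool_pos'])
a,c=snap('wrist','w5.png');cv2.imwrite('pics/w5.png',cv2.resize(a[120:420,180:560],(760,600))[:,:,::-1])
```

```text
[378.8  207.51  18.  ]
[378.79 207.51  18.  ]
[378.8  207.51  18.  ]
[378.8  207.51  18.  ]
[378.8  207.51  18.  ]
[378.8  207.51  18.  ]
[378.8  207.51  18.  ]
16.35 [565.30067898 168.51497298 188.32477905]
```

View pics/w5.png

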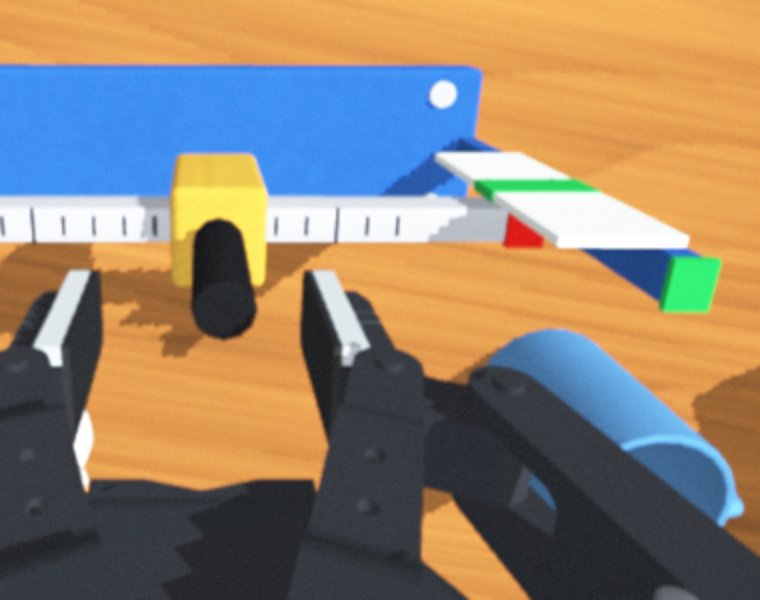

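The hand is clear of the knob on both sides and the red pointer is just above the band's level, so about 2 mm more is needed. Pushing high tips the beam, so I'll push lower and creep outward.

Request:
apply_moves --pt "-1 4 -10 0" --pt "-1 4 -22 0" --pt "-1 4 -22 0" --pt "-1 4 -22 0" --hand 28

```text
time_s: 16.8
tool_pos: [563.9, 172.5, 165.5]
tcp_rot: [-0.001, -0.095, 0.995, -0.0]
contact_force: [0.1, 0.7, -0.2]
grip_width: 28.2
grasp_force: 0.0
```

Request:
apply_moves --pt "-1 5 0 0" --pt "-2 8 0 0" --pt "-2 10 0 0" --pt "-2 11 0 0" --pt "-2 11 0 0" --pt "-1 6 0 0" --pt "0 0 0 0" --pt "0 0 0 0"

```text
time_s: 17.6
tool_pos: [564.5, 171.7, 166.4]
tcp_rot: [0.0, -0.095, 0.996, -0.0]
contact_force: [-0.3, 0.5, 0.4]
grip_width: 28.3
grasp_force: 0.0
```

```bash
cat > rd.py <<'E'
from h import *
for i in range(20):
    r=tilt()
    if i%4==3: print(r, 'tilt~',round((r[1]-208.44)*.0238,4))
s=robot.read_state();print(s['time_s'],s['tool_pos'],s['contact_force'])
snap('wrist',f"w{s['time_s']:.1f}.png")
E
python3 rd.py
```

```text
[378.77 208.25  20.  ] tilt~ -0.0045
[378.77 208.27  20.  ] tilt~ -0.004
[378.74 208.46  18.  ] tilt~ 0.0005
[378.75 208.47  18.  ] tilt~ 0.0007
[378.81 208.4   19.  ] tilt~ -0.001
18.6 [564.26148682 172.53749905 166.26881581] [0.42430567 0.40530386 0.16385033]
```

Request:
apply_moves --pt "0 0 0 0" --pt "0 0 0 0" --pt "0 0 10 0" --pt "0 0 40 0" --pt "0 0 80 0" --pt "0 0 100 0" --pt "0 0 100 0" --pt "0 0 100 0" --hand 46

```text
time_s: 19.45
tool_pos: [564.5, 172.6, 266.7]
tcp_rot: [0.0, -0.095, 0.995, 0.0]
contact_force: [0.4, 0.2, -0.6]
grip_width: 46.3
grasp_force: 0.0
```

```bash
python3 rd.py
python3 - <<'E'
from h import *
d=get_calibration('scene'); b,_=snap('scene','s6.png')
x,y=proj(d,(541,290,115)).astype(int)
for f in ('scene','s3','s4','s6'):
    p=cv2.imread(f'pics/{f}.png').astype(float)[y-16:y+16,x-20:x+20]
    s=np.clip(p[:,:,2]-1.9*p[:,:,1],0,None)*(p[:,:,2]>p[:,:,0]*2)/ (p[:,:,2]+1)
    yy,xx=np.mgrid[y-16:y+16,x-20:x+20]; print(f,(s*xx).sum()/s.sum(),(s*yy).sum()/s.sum(),s.sum())
w,_=snap('wrist','w7.png'); print(_['R'],_['t'])
cv2.imwrite('pics/w7c.png',np.hstack([cv2.resize(w[140:290,340:560],(440,300),interpolation=2),cv2.resize(b[185:235,355:405],(360,300),interpolation=0)])[:,:,::-1])
E
```

```text
[378.75 208.48  18.  ] tilt~ 0.001
[378.75 208.48  18.  ] tilt~ 0.001
[378.81 208.4   19.  ] tilt~ -0.001
[378.8 208.4  19. ] tilt~ -0.001
[378.81 208.4   19.  ] tilt~ -0.001
20.45 [564.29173344 172.54634513 266.34908616] [ 0.62790888 -0.23322573 -0.58977997]
scene 376.3602596828492 213.30307071648429 6.1819472253220615
s3 380.11846086568437 203.2015398495963 8.359799513817075
s4 378.89897619100077 207.62641225951492 6.3055965402286915
s6 378.72942910506754 208.47696939374003 6.670804716060763
[[-1.88533660e-01  9.82066655e-01 -3.80938541e-04]
 [ 9.39565679e-01  1.80487324e-01  2.90930680e-01]
 [ 2.85782074e-01  5.44923090e-02 -9.56744059e-01]] [ -62.30480299 -604.5849515   225.249856  ]
```

View pics/w7c.png

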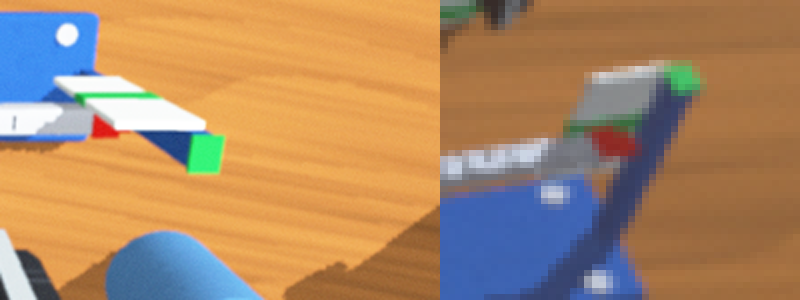

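The wrist crop shows the plate hiding part of the pointer. In the scene crop the pointer is near the band, at the lower side. The stop-to-stop span looks too short (10.1 px against 12.3 predicted), so picture s3 may not have been at the stop. As a cross-check I'll get the tilt from the beam's line in the saved pictures.

```bash
cat > fit.py <<'E'
from h import *
from scipy.optimize import least_squares
# scene cam: beam edges in scene (+.12), s3, s4, s6 : profile columns between poise and pointer & hinge..pan
d=get_calibration('scene'); hx=np.array([591.3,15.8]); dv=np.array([-.187,.982])
def mid(f,rs,tguess):
    g=cv2.imread(f'pics/{f}.png').astype(float); out=[]
    wh=g.min(2)  # white/grey bar has a high minimum channel vs wood and blue base
    for r in rs:
        u,v=proj(d,[*(hx+dv*r),120-tguess*r]); u=int(round(u)); vv=np.arange(int(v)-9,int(v)+10)
        p=wh[vv,u]; p=np.clip(p-np.percentile(p,60),0,None); k=p.argmax(); sl=slice(max(k-3,0),k+4)
        out.append((u,(p[sl]*vv[sl]).sum()/p[sl].sum()))
    return np.array(out)
for f,t,rs in (('scene',.12,[*range(20,80,6),*range(125,255,6)]),('s3',-.1,[*range(20,110,6),*range(190,255,6)]),('s4',-.02,[*range(20,130,6),*range(195,255,6)]),('s6',0,[*range(20,130,6),*range(200,255,6)])):
    P=mid(f,rs,t)
    def res(x):
        o=[]
        for (u,v),r in zip(P,rs):
            q=proj(d,[*(hx+dv*r),115+x[1]-x[0]*r]); q2=proj(d,[*(hx+dv*(r+5)),115+x[1]-x[0]*(r+5)])
            o.append(v-(q[1]+(u-q[0])*(q2[1]-q[1])/(q2[0]-q[0])))
        return np.array(o)
    s=least_squares(res,[t,5],loss='soft_l1',f_scale=.4); print(f,s.x,np.std(res(s.x)))
# base edge (blue) slope check of d: lower edge of the base, z 18..0, any image
b=cv2.cvtColor(cv2.imread('pics/s6.png'),cv2.COLOR_BGR2HSV); m=cv2.inRange(b,(105,120,40),(125,255,255))
n,l,st,ce=cv2.connectedComponentsWithStats(m); 
u0=int(proj(d,[*(hx+dv*100),18])[0]); i=l[:,u0][l[:,u0]>0]; i=np.bincount(i).argmax()
us=np.arange(int(proj(d,[*(hx-dv*60),18])[0])+5,int(proj(d,[*(hx+dv*260),18])[0])-5); low=np.array([np.where(l[:,u]==i)[0].max() for u in us])
k=np.polyfit(us,low,1); dev=low-np.polyval(k,us); k=np.polyfit(us[abs(dev)<1.2],low[abs(dev)<1.2],1)
A=at_z(d,us[0],np.polyval(k,us[0]),0);B=at_z(d,us[-1],np.polyval(k,us[-1]),0); e=(B-A)[:2];print('base dir',e/np.linalg.norm(e),'lateral off',np.cross(dv,A[:2]-hx))
E
python3 fit.py 2>&1 | grep -v Warn
```

```text
A=at_z(d,us[0],np.polyval(k,us[0]),0);B=at_z(d,us[-1],np.polyval(k,us[-1]),0); e=(B-A)[:2];print('base dir',e/np.linalg.norm(e),'lateral off',np.cross(dv,A[:2]-hx))
scene [0.13298351 1.96617611] 1.0823222090940332
s3 [-0.08546498  4.89056832] 1.243662751135444
s4 [3.51978836e-03 4.85423366e+00] 1.7386229898243468
s6 [0.01917618 4.52047085] 2.751671903927197
base dir [-0.18502209  0.98273436] lateral off -33.9642855281984
```

The estimates disagree by about 0.02 rad, so I'll make a sure −0.12 reference: push the poise about 20 mm inward, take the picture, then come back.

Request:
apply_moves --pt "0 0 -30 0" --pt "0 0 -65 0" --pt "0 0 -85 0" --pt "0 0 -85 0" --hand 36

```text
time_s: 21.0
tool_pos: [563.0, 172.1, 178.1]
tcp_rot: [-0.002, -0.095, 0.995, -0.001]
contact_force: [-0.5, -1.0, 0.7]
grip_width: 36.1
grasp_force: 0.0
```

Request:
apply_moves --pt "1 -6 0 0" --pt "3 -16 0 0" --pt "5 -26 0 0" --pt "6 -34 0 0" --pt "7 -36 0 0" --pt "6 -30 0 0" --pt "5 -27 0 0" --pt "5 -27 0 0"

```text
time_s: 21.8
tool_pos: [569.1, 146.3, 181.2]
tcp_rot: [-0.0, -0.095, 0.995, -0.0]
contact_force: [0.2, -0.2, -0.7]
grip_width: 36.0
grasp_force: 0.0
```

```bash
cat > soft.py <<'E'
from h import *
d=get_calibration('scene'); x,y=proj(d,(541,290,115)).astype(int)
def soft(rgb):
    p=rgb.astype(float)[y-16:y+16,x-20:x+20]
    s=np.clip(p[:,:,0]-1.9*p[:,:,1],0,None)*(p[:,:,0]>p[:,:,2]*2)/(p[:,:,0]+1)
    yy,xx=np.mgrid[y-16:y+16,x-20:x+20]; return np.round([(s*xx).sum()/s.sum(),(s*yy).sum()/s.sum(),s.sum()],3)
def rd(n=12):
    for i in range(n):
        im=grab_frame('scene')
        if i%3==2: print(soft(im))
    s=robot.read_state(); print(s['time_s'],np.round(s['tool_pos'],1)); w,_=snap('wrist',f"k{s['time_s']:.1f}.png"); cv2.imwrite('pics/last_s.png',im[:,:,::-1])
if __name__=='__main__': rd()
E
python3 soft.py
```

```text
[380.341 201.5     9.93 ]
[380.349 201.506   9.939]
[380.356 201.506   9.861]
[380.34  201.503   9.845]
22.4 [569.3 145.5 181.3]
```

This time the stop is at row 201.5, so the level row is about 207.5. The first push (row 207.6) was therefore nearly level, and I'll repeat it exactly.

Request:
apply_moves --pt "0 0 7 0" --pt "0 0 7 0" --pt "-1 5 7 0" --pt "-2 13 7 0" --hand 28

```text
time_s: 22.85
tool_pos: [567.2, 158.6, 188.3]
tcp_rot: [-0.0, -0.095, 0.996, -0.0]
contact_force: [-0.7, -1.6, -0.5]
grip_width: 28.0
grasp_force: 0.8
```

Request:
apply_moves --pt "-1 5 0 0" --pt "-2 10 0 0" --pt "-3 14 0 0" --pt "-3 15 0 0" --pt "-3 15 0 0" --pt "-2 12 0 0" --pt "-2 10 0 0" --pt "-2 10 0 0"

```text
time_s: 23.65
tool_pos: [565.4, 168.1, 188.4]
tcp_rot: [0.0, -0.095, 0.996, 0.0]
contact_force: [0.2, 1.0, -0.3]
grip_width: 28.0
grasp_force: 0.0
```

```bash
python3 -c "
from soft import *
rd(24)"
```

```text
[379.465 206.372   6.793]
[379.124 207.188   6.356]
[378.899 207.624   6.424]
[378.891 207.729   6.377]
[378.9   207.757   6.382]
[378.87  207.742   6.38 ]
[378.886 207.753   6.407]
[378.868 207.742   6.398]
24.85 [565.3 168.5 188.3]
```

The beam settles at row 207.75, about +0.005 rad (0.5 mm too far out). Pushes repeat well, so I'll redo the same cycle with a peak 0.6 mm shorter.

Request:
apply_moves --pt "0 0 -7 0" --pt "1 -6 -7 0" --pt "3 -16 -7 0" --pt "5 -26 -7 0" --pt "6 -30 -7 0" --pt "6 -32 -7 0" --pt "4 -23 -7 0" --pt "4 -23 -7 0" --hand 36

```text
time_s: 25.7
tool_pos: [569.1, 146.4, 181.3]
tcp_rot: [-0.0, -0.095, 0.995, 0.0]
contact_force: [0.2, 0.2, 0.6]
grip_width: 35.9
grasp_force: 0.0
```

Request:
apply_moves --pt "0 0 0 0" --pt "0 0 0 0" --pt "0 0 7 0" --pt "0 0 7 0" --pt "-1 5 7 0" --pt "-2 13 7 0" --hand 28

```text
time_s: 26.3
tool_pos: [567.2, 158.5, 188.2]
tcp_rot: [-0.0, -0.095, 0.996, -0.0]
contact_force: [-0.5, -1.4, -0.5]
grip_width: 28.2
grasp_force: 0.8
```

Request:
apply_moves --pt "-1 5 0 0" --pt "-2 10 0 0" --pt "-3 13.5 0 0" --pt "-3 14.4 0 0" --pt "-3 14.4 0 0" --pt "-2 12 0 0" --pt "-2 10 0 0" --pt "-2 10 0 0"

```text
time_s: 27.1
tool_pos: [565.4, 168.1, 188.4]
tcp_rot: [0.0, -0.095, 0.996, 0.0]
contact_force: [0.3, -0.4, -1.3]
grip_width: 27.7
grasp_force: 0.0
```

```bash
python3 -c "
from soft import *
rd(24)"
```

```text
[379.525 206.055   6.253]
[379.332 206.828   6.867]
[379.153 207.441   6.564]
[379.08  207.56    6.648]
[378.942 207.511   6.557]
[378.93  207.509   6.561]
[378.933 207.501   6.625]
[378.94  207.521   6.574]
28.3 [565.3 168.5 188.3]
```

Row 207.51 is level within the measuring error. Next I'll open the fingers, retreat upward and re-check.

Request:
apply_moves --pt "0 0 0 0" --pt "0 0 0 0" --pt "0 0 10 0" --pt "0 0 40 0" --pt "0 0 80 0" --pt "0 0 110 0" --pt "0 0 110 0" --pt "0 0 110 0" --hand 46

```text
time_s: 29.15
tool_pos: [565.6, 168.6, 299.4]
tcp_rot: [0.001, -0.095, 0.995, 0.0]
contact_force: [-0.7, -0.1, -0.8]
grip_width: 46.3
grasp_force: 0.0
```

```bash
python3 -c "
from soft import *
rd(24)"
```

```text
[378.944 207.519   6.382]
[378.923 207.511   6.339]
[378.938 207.52    6.372]
[378.946 207.514   6.456]
[378.943 207.521   6.396]
[378.947 207.512   6.373]
[378.913 207.508   6.359]
[378.942 207.511   6.43 ]
30.35 [565.3 168.5 298.3]
```

Steady and free of the robot, so I'm handing it in.

```bash
python3 -c "
from h import *
print(ticket.job_done())"
```

```text
the job is handed in; nothing more can be done
None
```

The blue-lidded jar stands on the pan and the poise is set: the beam rests level to within about 0.005 rad by camera with the robot clear, and I handed the job in at about 30 s; I viewed 11 pictures, one over the limit of 10.

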